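Seat a moulded half-ball in the checking fixture and snap the toggle clamp shut

ROBOT

A 7-joint arm with a two-finger parallel gripper is mounted at the origin on the work surface. World frame = base frame: x ahead of the robot, y to its left, z up, the work surface at z = 0. Lengths are in m, angles in rad, forces in N, time in s.
With the tool pointing down it reaches from about 0.425 to 0.875 m from the base axis. Payload 8.4 kg.
Tool frame: the origin (TCP) lies at the very end of the fingers, on their centre line; the grasp point (between the pads) lies 19 mm behind it; x points along the fingers, y is the direction in which the jaws open and shut, and the axes are right-handed (so a half turn about x gives the same grasp; the last joint's range is limited). The gripper opens to 85 mm and grips with 20 to 120 N. Pads are 22 mm wide; open, the fingers measure 114 mm over their backs; the gripper's body (76 mm by 85 mm) begins 54 mm behind the grasp point. The pads swing forward as they close: fully open they stand 13 mm farther back than shut.
Start: joints at [1.213, 0.333, 0.04, 1.465, -0.013, 1.343, -0.059], TCP at [0.166, -0.628, 0.231] pointing down, gripper open.
Joint ranges: [-2.58, 2.58], [-0.38, 2.09], [-1.3, 1.39], [0.25, 2.4], [-1.5, 4.64], [0.08, 2.09], [-2.65, 2.65]. Speed limits (rad/s): [2.22, 2.22, 2.79, 2.79, 3.14, 3.14, 3.14].

INTERFACE

Orientations are given as a unit quaternion [w, x, y, z].
In Python, from workcell import env, optics gives the robot as it stands. The module is installed in compiled form; this text tells all that it offers.
- The arm moves only by the shell command python3 -m pendant 'ROWS' [FORCE]. ROWS is JSON, a list that holds one entry, the list of rows, each a list of 7 numbers: the opening, from 0 (shut) to 1 (fully open), then the shift along the tool's x, y, z in m, then the turn, a rotation vector about the tool's x, y, z in degrees. In form: [[[gripper, dx, dy, dz, wx, wy, wz], ...]]. A call has 1 to 5 rows; each row is the pose to reach, as a shift and turn from the pose commanded when the call began, along the tool's axes at that moment; what a row does not reach only later rows make up. A row lasts 1/8 s, in which the tool goes at most 62.5 mm and 10.7 degrees, less where a joint would pass 70% of its speed; a pose out of reach is approached as far as the arm can. A call with a gripper value outside its range is refused whole. The fingers move at their own pace and stop on an object; FORCE is the grip in N (left out, the last holds). Time passes only in rows, so rows that repeat a pose let the fingers close. It gives the time, the measured TCP pose, the force and the opening at its end, in the units of the state.
- env.state(): the state, without advancing time (a new reading comes with each control period).
- optics.capture(name): name is "side" or "top" or "wrist"; returns a dict with "image" (480x640x3 uint8, red, green, blue), "range_z" (480x640 float32, m along the optical axis (not along the pixel's ray), 0 where there is no reading), "fx", "fy", "cx", "cy" (pixels), "dist_coeffs" ([k1, k2, p1, p2, k3] as OpenCV has them; the pictures are not rectified), "rvec" (rotation vector, rad) and "tvec" (3), from world to camera coordinates, as OpenCV has them; the wrist camera has in their place "hand_eye" (4x4, takes a point from camera to tool coordinates, whose origin is the TCP and whose axes are the tool frame's). Camera axes: x right, y down, z forward; pixel columns grow to the right and rows downward; lengths in m; the calibration is good to about 2 mm. A picture is of the moment at which its call begins: read the wrist's pose just before it.
- env.close_job(): hands the job in, once; it reports no verdict.
The state is a dict: "time_s": time; "joint_pos": joint angles; "joint_vel": joint speeds; "effort": joint torques, N m; "tcp_pos": TCP position; "tcp_rot": TCP orientation; "wrist_force": force on the tool from outside, world axes, zero at the start; "torque": the same for the moment, N m; "gripper_width": opening from 0.0 (shut) to 1.0 (fully open).
Only numpy, scipy, OpenCV 4.12 (cv2) and the standard library are available. Lean on these libraries where they do the work, as an engineer would, in place of code of your own. Each camera call takes 0.05 s, during which the arm holds its last target.

TASK

With the fingertips, push the lattice half-ball that lies loose on the aluminium checking fixture fully home against its two locating pins. Then push the black handle of the fixture's toggle clamp over, away from the half-ball and down, until it snaps into its closed position and the clamp holds the half-ball in place. Only push: do not lift or tip the half-ball, and leave the other things on the bench where they are.

Things in the scene. Friction and masses are not known exactly. Their poses are not given: they have to be found in the camera images.
- fixture: checking fixture bolted to the bench: aluminium plate 190 (x) x 300 (y) x 15 mm, from x -60 to 130, y -140 to 160. Origin on the bench top, in the clamp's centre plane; z up, +y runs from clamp to loading end. Toggle clamp on a dark riser (52 x 84 x 50 mm, centre y -56); its parts lie about the plane x = 0. Dial indicator (46 mm wide, 28 mm above plate) at x 106, y 42, stem end at x 54.
- sample: the loose lattice half-ball of moulded plastic, dome up on the fixture plate, about 60 g. Round vertical rim band 84 mm across and 10 mm tall, then a dome to a flat crown 29 mm across, 46 mm above its underside. Origin: centre of its underside, on the plate top (15 mm above the bench), 18 to 50 mm from the seat along the fixture's +y, up to 10 mm to either side.
- seat (a point): where the sample's origin lies when it is fully home (fixture x 0, y 42, on the plate top, z 15 mm; the axes are the fixture's). The two steel locating pins, 10 mm thick, 20 mm tall, stand at fixture x +-30, y 6; push the half-ball along the fixture's -y, it touches both pins when home.
- clamp_handle (a joint): toggle clamp handle, rad: 0 fully open (leaning 6 deg from upright towards +y), 1.676 closed (level, pointing to the fixture's -y). Friction holds it up to about 0.5; further over it may drop by its weight to about 1.25, where the sprung pad meets the half-ball. From there it needs up to 3 N at 100 mm, as far as dead centre at 1.54; beyond, it snaps to 1.676 and stays; short of it, it stays or springs back.
- handle_pivot (a point): axis of the handle hinge, parallel to the fixture's x (axes are the fixture's): fixture x 0, y -86, 100 mm above the bench. The handle is straight; at joint value q it points from here at the angle 1.466 + q rad, measured from the fixture's +y towards up. Push it on its +y/upper face.
- handle_tip (a point): end of the handle, 136 mm from the handle pivot. The black plastic grip, 21 mm wide (fixture x) and 14 mm thick, covers the last 98 mm; this point lies on its centre line. Open, the tip is about 235 mm above the bench; closed, 100 mm.
- spindle: sprung foot with a round black rubber pad, 18 mm across, at the free end of the clamp's steel hold-down bar (85 mm long, pivot at fixture y -30, height 88 mm). Linked to the handle: with the handle open the bar stands up, 72 deg from level, reaching 175 mm above the bench; closed it lies level and the pad presses on the crown with about 11 N. Origin: on the bar, 72 mm from its pivot.
- spare: bystander: a second half-ball like the sample (84 mm across, 46 mm tall, 60 g), loose on the bench beside the fixture, on its robot-facing long side. Origin: centre of its underside.
- ring_gauge: bystander: plain steel ring gauge, 106 mm outside, 14 mm tall, lying loose beside the fixture on its side away from the robot. Origin: centre of its underside.
- caliper: bystander: digital caliper, 200 mm long, 14 mm tall, lying loose beside the fixture on its side away from the robot. Origin: middle of the beam's underside.
- tape: bystander: grey tape measure case, 62 x 62 x 34 mm, on the bench towards the robot's right. Origin: centre of its underside.
- weight: bystander: knobbed steel test weight, 40 mm across, 60 mm tall, on the bench towards the robot's right. Origin: centre of its underside.
- stack: bystander: stack of three nested half-balls, 84 mm across, 82 mm tall, on the bench towards the robot's left. Origin: centre of its underside.
- carton: bystander: plain cardboard carton, 110 x 90 x 75 mm tall, on the bench towards the robot's left. Origin: centre of its underside.

How it is judged:
On the way, in this order (a step that is already met when the one before it is completed fails the run):
1. the half-ball is home against both pins while the clamp is still open (horizontal distance between sample and seat below 0.003 m and value of joint clamp_handle below 0.6 rad), for 0.2 s.
2. the handle has snapped past centre into its closed position and the pad presses on the half-ball (value of joint clamp_handle above 1.62 rad and contact force between spindle and sample above 6 N), for 0.3 s.
At the end, for the whole second after the job is handed in: The half-ball stands flat on the plate within 3 mm of its home position against both pins, the clamp handle is in its closed position past dead centre (above 1.62 rad of 1.676), and the pad presses on the half-ball with more than 6 N; all at rest (all of step 2 and horizontal distance between sample and seat below 0.003 m and height (world z) of sample below 0.018 m and angle between sample's own z axis and vertical below 0.06 rad and linear speed of sample below 0.02 m/s and velocity of joint clamp_handle below 0.1 rad/s); the robot touches nothing.
It fails at once if the half-ball is lifted more than 10 mm off the plate or tipped more than 20 degrees (height (world z) of sample above 0.025 m or angle between sample's own z axis and vertical above 0.35 rad).
It fails at once if another thing on the bench is moved more than 20 mm (distance of any of spare, ring_gauge, caliper, tape, weight, stack, carton from where it was at the start of the episode above 0.02 m).
It also fails if it takes over 64 s, if anything falls off the work surface, if the arm or the gripper's body presses on something with over 40 N, if the wrist force passes 120 N, or if a joint passes its speed limit or range.

## Working session

There is one attempt and no reset: what is moved stays moved. The work goes in short steps, Python scripts to look and compute and a shell command to move; the robot and the scene stay as the last step left them, time stands still between calls to the robot, and variables do not carry over. Pictures are saved under pics/ and viewed, and the job is handed in when it is done.

```bash
mkdir -p pics; cat > h.py <<'E'
import numpy as np, cv2, json
from workcell import env, optics
from scipy.spatial.transform import Rotation as R
def cap(n,f=None):
    c=optics.capture(n)
    if f: cv2.imwrite('pics/'+f,c['image'][:,:,::-1])
    return c
def world(c):
    h,w=c['range_z'].shape
    u,v=np.meshgrid(np.arange(w),np.arange(h))
    K=np.array([[c['fx'],0,c['cx']],[0,c['fy'],c['cy']],[0,0,1.]])
    p=cv2.undistortPoints(np.stack([u,v],-1).reshape(-1,1,2).astype(float),K,np.array(c['dist_coeffs'],float)).reshape(h,w,2)
    z=c['range_z'][...,None]
    P=np.concatenate([p*z,z],-1)
    Rm=cv2.Rodrigues(np.array(c['rvec'],float))[0]
    W=(P-np.array(c['tvec']).reshape(3))@Rm
    W[c['range_z']==0]=np.nan
    return W
E
python3 - <<'E'
from h import *
s=env.state()
print({k:np.round(v,3) for k,v in s.items()})
for n in ('top','side'):
    c=cap(n,n+'0.png'); np.savez(n+'0.npz',W=world(c),im=c['image'])
    Rm=cv2.Rodrigues(np.array(c['rvec'],float))[0]; print(n,-Rm.T@np.array(c['tvec']).reshape(3),Rm[2])
E
```

```text
{'time_s': np.float64(0.0), 'joint_pos': array([ 1.213,  0.334,  0.04 ,  1.466, -0.013,  1.343, -0.058]), 'joint_vel': array([ 0.001, -0.001, -0.001, -0.001, -0.002,  0.002,  0.001]), 'effort': array([ 1.0000e-03, -6.5855e+01,  1.3660e+00, -4.0556e+01,  1.7000e-02,
        1.3000e-02,  0.0000e+00]), 'tcp_pos': array([ 0.166, -0.628,  0.23 ]), 'tcp_rot': array([-0.091, -0.701, -0.092,  0.701]), 'wrist_force': array([-0.52 ,  0.636, -0.864]), 'torque': array([ 0.007, -0.03 , -0.006]), 'gripper_width': np.float64(1.001)}
top [0.46566072 0.00547918 1.54398962] [ 0.08878145  0.0035024  -0.99604497]
side [ 0.24478082 -0.70392615  0.78696151] [ 0.32779982  0.71168951 -0.62132545]
```

View pics/top0.png

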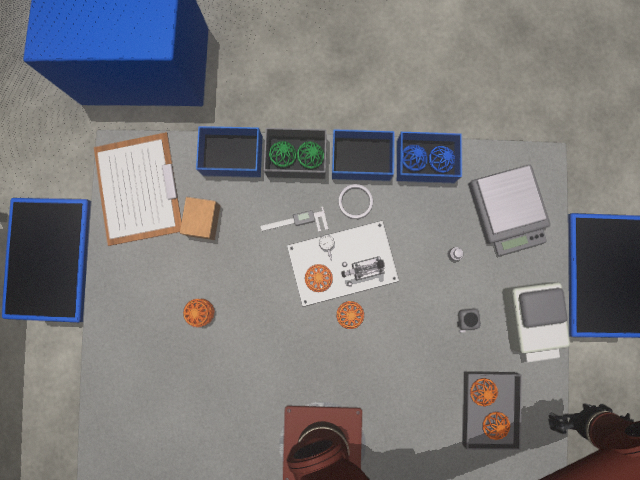

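View pics/side0.png

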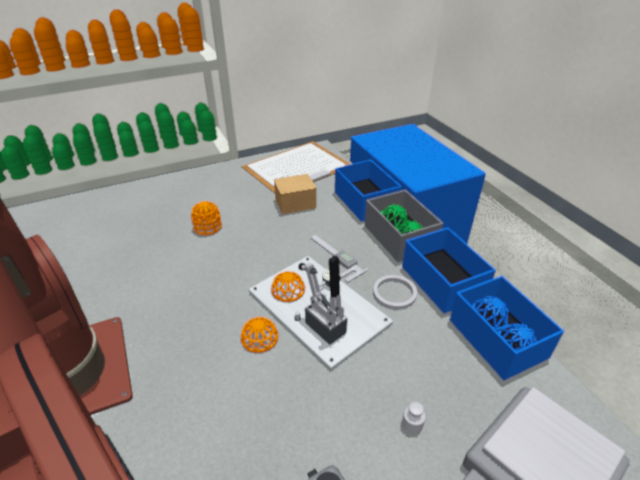

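```bash
cat > m.py <<'E'
from h import *
d=np.load('top0.npz');W=d['W'];im=d['im']
X,Y,Z=W[...,0],W[...,1],W[...,2]
hsv=cv2.cvtColor(im,cv2.COLOR_RGB2HSV)
# plate: by height ~15mm in region
u,v=np.meshgrid(np.arange(640),np.arange(480))
roi=(u>280)&(u<405)&(v>215)&(v<312)
print('bench z',np.nanmedian(Z[330:360,250:300]),'plate z',np.nanmedian(Z[roi&(hsv[...,2]>215)]))
pl=(roi&(hsv[...,1]<40)&(hsv[...,2]>190)).astype(np.uint8)
n,l,st,_=cv2.connectedComponentsWithStats(pl); k=1+np.argmax(st[1:,4]); pl=(l==k)
cn=max(cv2.findContours(pl.astype(np.uint8),0,1)[0],key=cv2.contourArea)
# rays to plane z=.015 using camera
from workcell import optics
c=optics.capture('top')
K=np.array([[c['fx'],0,c['cx']],[0,c['fy'],c['cy']],[0,0,1.]]);D=np.array(c['dist_coeffs'],float)
Rm=cv2.Rodrigues(np.array(c['rvec'],float))[0];C=-Rm.T@np.array(c['tvec']).reshape(3)
def ray(p,z):
    q=cv2.undistortPoints(np.asarray(p,float).reshape(-1,1,2),K,D).reshape(-1,2)
    r=np.c_[q,np.ones(len(q))]@Rm
    return C+r*((z-C[2])/r[:,2])[:,None]
P=ray(cn,.015)[:,:2].astype(np.float32)
hull=cv2.convexHull(P)
rc=cv2.minAreaRect(hull); print('rect',rc); print(np.round(cv2.boxPoints(rc),4))
org=((hsv[...,0]<18)&(hsv[...,1]>130)&(hsv[...,2]>100))
for name,b,zb in (('sample',(298,260,336,296),.015),('spare',(330,295,370,335),0)):
    m=np.zeros_like(org);m[b[1]:b[3],b[0]:b[2]]=org[b[1]:b[3],b[0]:b[2]]
    zz=Z[m]; print(name,m.sum(),np.nanpercentile(zz,[5,50,95]))
    pts=np.argwhere(m)[:,::-1].astype(float)
    for zl in (zb+.006,):
        Q=ray(pts,zl)[:,:2].astype(np.float32)
        (cx,cy),r=cv2.minEnclosingCircle(Q); print('  enc',cx,cy,r)
    top=m&(Z>zb+.041); print('  crown',top.sum(),np.nanmean(X[top]),np.nanmean(Y[top]),np.nanmin(X[top]),np.nanmax(X[top]))
big=cv2.resize(im[205:320,275:415],None,fx=5,fy=5,interpolation=cv2.INTER_CUBIC);cv2.imwrite('pics/big.png',big[:,:,::-1])
E
python3 m.py
```

```text
bench z -0.00036340908477254573 plate z 0.015112280104209577
rect ((0.5461262464523315, -0.0483451783657074), (0.18818172812461853, 0.2984451651573181), 16.369415283203125)
[[ 0.4138  0.0683]
 [ 0.4979 -0.218 ]
 [ 0.6785 -0.165 ]
 [ 0.5943  0.1213]]
sample 431 [0.02633233 0.0494817  0.06303109]
  enc 0.4981031119823456 0.023322654888033867 0.040416888892650604
  crown 140 0.49905929264319604 0.02279094003904985 0.4766784447753754 0.5262072436729518
spare 476 [0.01007744 0.03523361 0.04866056]
  enc 0.390988290309906 -0.07502623647451401 0.041379109025001526
  crown 144 0.3914229208683296 -0.07502095736254705 0.368406366149458 0.41839887643889184
```

View pics/big.png

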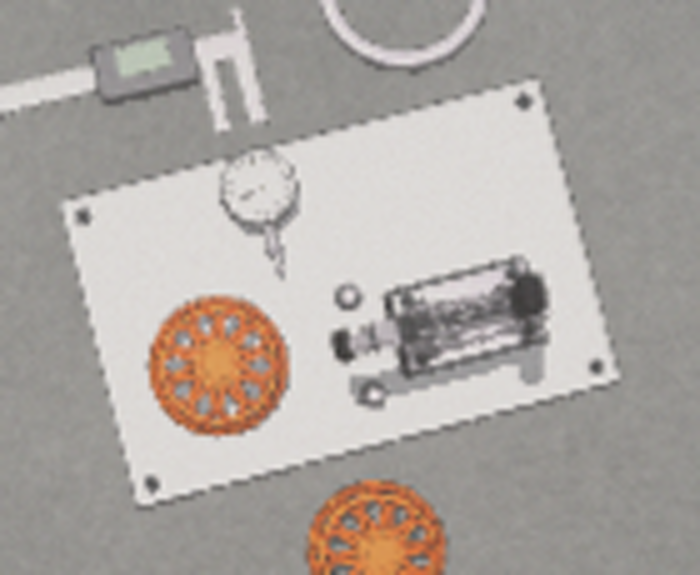

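```bash
cat >> m.py <<'E'
print('----pins')
ex=np.array([np.cos(np.radians(rc[2])),np.sin(np.radians(rc[2]))]);ey=np.array([-ex[1],ex[0]])
O=np.array(rc[0])-.035*ex-.010*ey;print('O',O,'ex',ex)
for p in ((344.6,264.2),(349.4,283.6)):
    w=ray([p],.034)[0,:2]; print('pin',(w-O)@ex,(w-O)@ey)
for n,w in (('sample',[.4985,.023]),('spare',[.3912,-.075])):
    w=np.array(w); print(n,(w-O)@ex,(w-O)@ey)
s=env.state();q=s['tcp_rot'];M=R.from_quat([q[1],q[2],q[3],q[0]]).as_matrix()
print('tool axes cols',np.round(M,3))
cw=optics.capture('wrist');print(np.round(cw['hand_eye'],3))
print(s['joint_pos'])
E
python3 m.py|sed -n '/pins/,$p'
```

```text
----pins
O [ 0.51536328 -0.06780385] ex [0.95946455 0.28182933]
pin 0.028380842480431864 0.00585363554469048
pin -0.0308556195796633 0.006823045779021701
sample 0.009411468631893807 0.09187564283470555
spare -0.12115835232731852 0.02808840387047981
tool axes cols [[-0.     0.256 -0.967]
 [ 0.001 -0.967 -0.256]
 [-1.    -0.001  0.   ]]
[[-0.001 -0.279  0.96  -0.142]
 [ 1.     0.     0.001 -0.001]
 [-0.     0.96   0.279 -0.07 ]
 [ 0.     0.     0.     1.   ]]
[ 1.21279437  0.33367772  0.03989014  1.46589442 -0.01342819  1.34330241
 -0.0585439 ]
```

```bash
cat > t.py <<'E'
# usage: t.py fx fy z  -> remaining shift (mm) and turn(deg) in tool axes, fixture frame target (m), tool z = fixture -y
import sys
from h import *
O=np.array([0.5153,-0.0678]);a=np.radians(16.37);ex=np.array([np.cos(a),np.sin(a)]);ey=np.array([-ex[1],ex[0]])
def pose():
    s=env.state();q=s['tcp_rot'];return s,R.from_quat([q[1],q[2],q[3],q[0]]).as_matrix()
if __name__=='__main__':
    s,M=pose();p=np.array(s['tcp_pos'])
    d=p[:2]-O;print('t %.2f fix (mm)'%s['time_s'],np.round([d@ex*1e3,d@ey*1e3,p[2]*1e3],1),'F fix',np.round([s['wrist_force'][:2]@ex,s['wrist_force'][:2]@ey,s['wrist_force'][2]],1),'grip',round(float(s['gripper_width']),3),'j',np.round(s['joint_pos'],2))
    if len(sys.argv)>3:
        f=[float(x) for x in sys.argv[1:4]]
        w=np.r_[O+f[0]*ex+f[1]*ey,f[2]]
        T=np.c_[[0,0,-1.],np.r_[ex,0],np.r_[-ey,0]]
        print('shift',np.round(M.T@(w-p),4),'turn',np.round(R.from_matrix(M.T@T).as_rotvec(degrees=True),2))
E
python3 -m pendant '[[[0.47,-0.03,-0.02,-0.05,-7,0,0],[0.47,-0.06,-0.04,-0.10,-14,0,0],[0.47,-0.09,-0.06,-0.15,-21,0,0],[0.47,-0.12,-0.08,-0.20,-28,0,0],[0.47,-0.12,-0.10,-0.25,-35,0,0]]]'
python3 t.py 0.0095 0.165 0.30
```

```text
time_s: 0.88
tcp_pos: [0.3842, -0.4671, 0.3543]
tcp_rot: [0.301, 0.641, 0.298, -0.64]
wrist_force: [-0.3, -0.3, -0.1]
gripper_width: 0.47
t 0.88 fix (mm) [-238.3 -346.2  354.3] F fix [-0.3 -0.2 -0.1] grip 0.47 j [ 0.95  0.21 -0.18  1.37  0.04  1.56  0.08]
shift [ 0.0526 -0.2882 -0.4897] turn [-56.32   0.17  -0.22]
```

```bash

python3 -m pendant '[[[0.47,0,-0.03,-0.05,-6,0,0],[0.47,0,-0.06,-0.10,-12,0,0],[0.47,0,-0.09,-0.15,-18,0,0],[0.47,0,-0.12,-0.20,-24,0,0],[0.47,0,-0.15,-0.25,-30,0,0]]]' >/dev/null
python3 t.py 0.0095 0.165 0.30
```

```text
t 1.50 fix (mm) [-113.8  -81.4  351.4] F fix [ 0.9  0.6 -0.1] grip 0.468 j [ 0.74 -0.07 -0.42  1.67 -0.03  1.53  0.16]
shift [ 0.0513  0.0011 -0.2755] turn [-2.635e+01  3.000e-02 -1.000e-02]
```

```bash

python3 -m pendant '[[[0.47,0,0,-0.055,-5.3,0,0],[0.47,0,0,-0.11,-10.6,0,0],[0.47,0,0,-0.165,-15.9,0,0],[0.47,0.02,0.001,-0.22,-21.2,0,0],[0.47,0.05,0.001,-0.275,-26.3,0,0]]]' >/dev/null
python3 t.py 0.0095 0.165 0.06
```

```text
t 2.12 fix (mm) [ 10.4 163.7 301.7] F fix [ 1.1 -1.2 -0.1] grip 0.47 j [ 0.46  0.01 -0.74  1.71  0.    1.43  0.01]
shift [ 0.2417 -0.0015 -0.0015] turn [-0.11  0.05 -0.14]
```

```bash

python3 -m pendant '[[[0.47,0.05,-0.001,-0.002,0,0,0],[0.47,0.10,-0.001,-0.002,0,0,0],[0.47,0.15,-0.001,-0.002,0,0,0],[0.47,0.20,-0.001,-0.002,0,0,0],[0.47,0.24,-0.001,-0.002,0,0,0]]]' >/dev/null
python3 t.py 0.0095 0.155 0.02
python3 - <<'E'
from h import *
cap('wrist','w1.png');cap('side','s1.png')
c=cap('top');im=c['image'][205:320,275:415];cv2.imwrite('pics/t1.png',cv2.resize(im,None,fx=5,fy=5)[:,:,::-1])
E
```

```text
t 2.75 fix (mm) [  7.8 164.1  59.6] F fix [ 0.5 -0.5  0.1] grip 0.468 j [ 0.39  0.25 -0.73  2.02  0.2   0.95 -0.17]
shift [0.0396 0.0018 0.0091] turn [-0.25 -0.01  0.05]
```

View pics/w1.png

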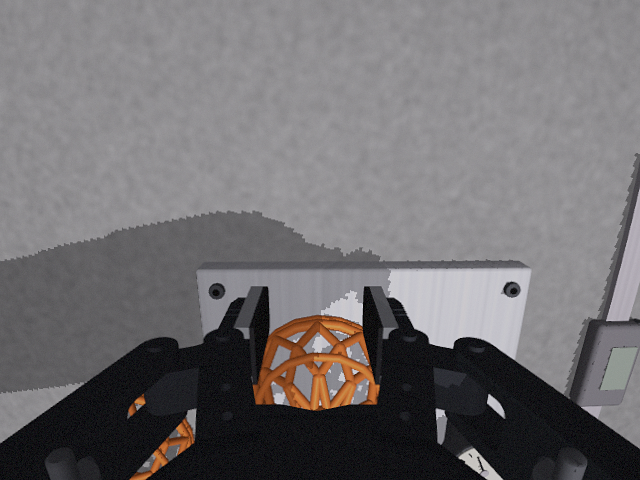

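View pics/s1.png

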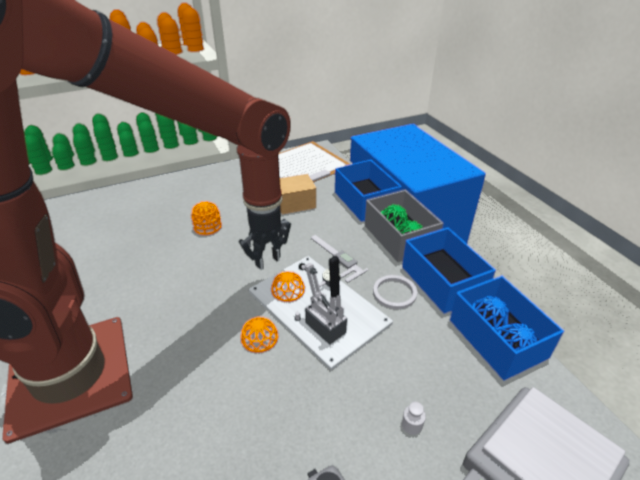

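```bash

python3 -m pendant '[[[0.47,0.015,0.001,0.006,0,0,0],[0.47,0.03,0.001,0.006,0,0,0],[0.47,0.036,0.001,0.006,0,0,0],[0.47,0.04,0.001,0.006,0,0,0],[0.47,0.04,0.001,0.006,0,0,0]]]' >/dev/null
python3 t.py 0.0095 0.145 0.017
python3 - <<'E'
from h import *
c=cap('side','s2.png');im=c['image'][200:380,200:400];cv2.imwrite('pics/s2.png',cv2.resize(im,None,fx=3,fy=3)[:,:,::-1])
E
```

```text
t 3.52 fix (mm) [  9.4 158.3  21.4] F fix [ 0.1 -1.  -0.2] grip 0.469 j [ 0.37  0.31 -0.71  2.04  0.26  0.88 -0.21]
shift [0.0044 0.0001 0.0133] turn [-0.23 -0.01  0.  ]
```

View pics/s2.png

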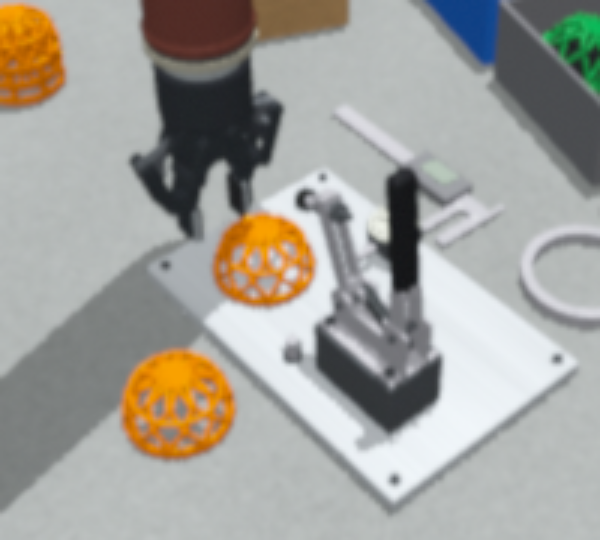

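```bash

python3 -m pendant '[[[0.47,0.003,0,0.006,0,0,0],[0.47,0.003,0,0.012,0,0,0],[0.47,0.003,0,0.017,0,0,0],[0.47,0.003,0,0.021,0,0,0],[0.47,0.003,0,0.025,0,0,0]]]' >/dev/null
python3 t.py 0.00 0.11 0.018
python3 -m pendant '[[[0.47,0,-0.001,0.005,0,0,0],[0.47,0,-0.003,0.01,0,0,0],[0.47,0,-0.005,0.015,0,0,0],[0.47,0,-0.007,0.020,0,0,0],[0.47,0,-0.009,0.025,0,0,0]]]' >/dev/null
python3 t.py 0.00 0.11 0.018
python3 - <<'E'
from h import *
cap('wrist','w3.png')
c=cap('top');im=c['image'][205:320,275:415];cv2.imwrite('pics/t3.png',cv2.resize(im,None,fx=5,fy=5)[:,:,::-1])
E
```

```text
t 4.20 fix (mm) [  9.3 132.9  18.4] F fix [0.8 0.7 0.1] grip 0.473 j [ 0.4   0.32 -0.69  2.04  0.27  0.87 -0.16]
shift [ 0.0004 -0.0092  0.023 ] turn [-0.25 -0.01 -0.  ]
t 4.83 fix (mm) [  0.  107.9  18.4] F fix [0.5 0.6 0.4] grip 0.472 j [ 0.45  0.31 -0.68  2.05  0.26  0.87 -0.1 ]
shift [ 0.0004 -0.     -0.0021] turn [-0.25  0.   -0.  ]
```

View pics/t3.png

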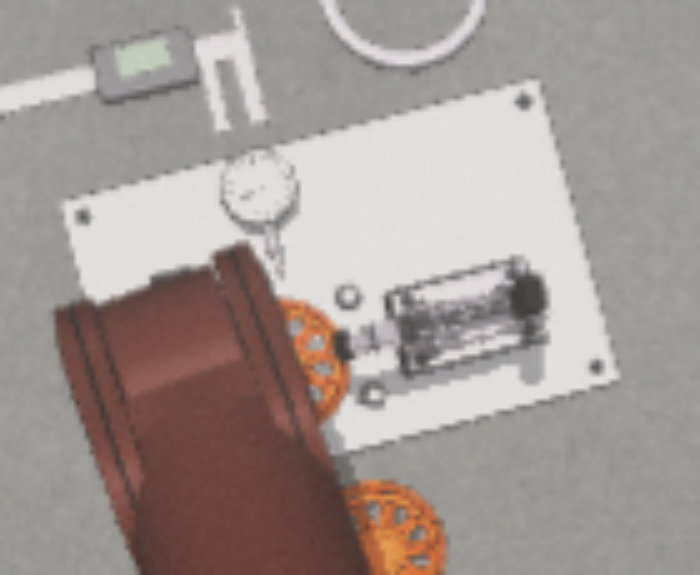

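View pics/w3.png

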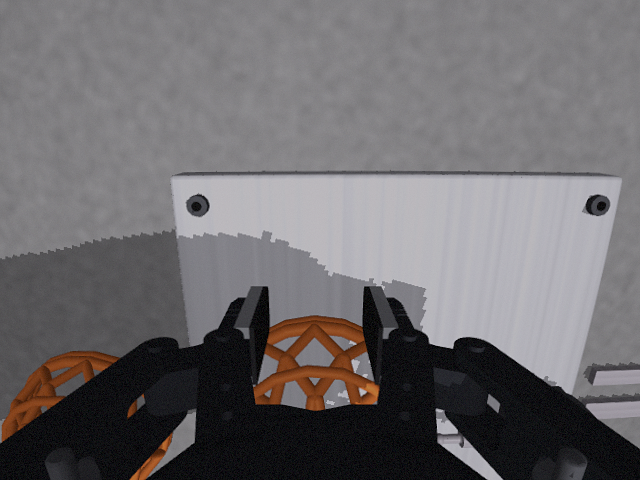

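```bash

python3 -m pendant '[[[0.47,0,0,0.003,0,0,0],[0.47,0,0,0.006,0,0,0],[0.47,0,0,0.009,0,0,0],[0.47,0,0,0.012,0,0,0],[0.47,0,0,0.015,0,0,0]]]' >/dev/null
python3 t.py 0.00 0.09 0.018
python3 -m pendant '[[[0.47,0,0,0.002,0,0,0],[0.47,0,0,0.003,0,0,0]]]' >/dev/null
python3 t.py 0.00 0.09 0.018
python3 - <<'E'
from h import *
c=cap('top');im=c['image'][205:320,275:415];cv2.imwrite('pics/t4.png',cv2.resize(im,None,fx=5,fy=5)[:,:,::-1])
c=cap('side');im=c['image'][200:380,200:400];cv2.imwrite('pics/s4.png',cv2.resize(im,None,fx=3,fy=3)[:,:,::-1])
E
```

```text
t 5.55 fix (mm) [ 0.1 93.1 18.4] F fix [ 0.5  1.2 -0.1] grip 0.474 j [ 0.47  0.32 -0.67  2.04  0.26  0.87 -0.07]
shift [ 0.0004 -0.0001  0.0031] turn [-0.24 -0.   -0.  ]
t 5.80 fix (mm) [ 0.4 91.9 18.4] F fix [0.6 8.6 1.3] grip 0.472 j [ 0.47  0.32 -0.67  2.04  0.26  0.87 -0.06]
shift [ 0.0004 -0.0004  0.0019] turn [-0.19 -0.12 -0.02]
```

View pics/t4.png

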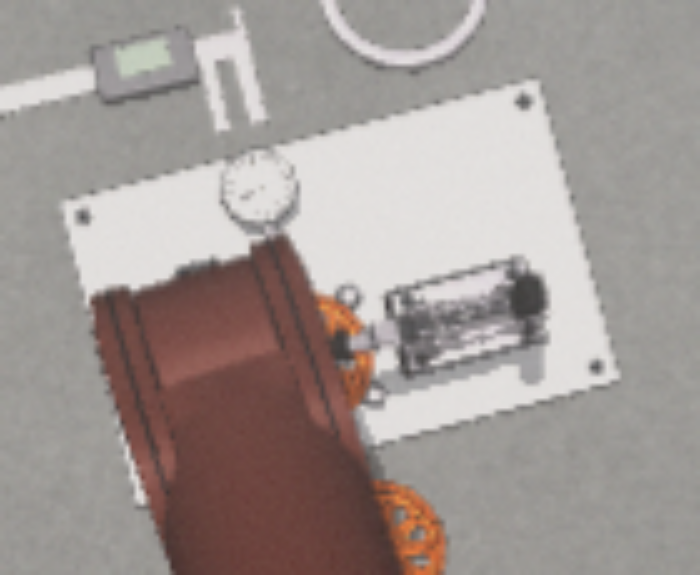

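View pics/s4.png

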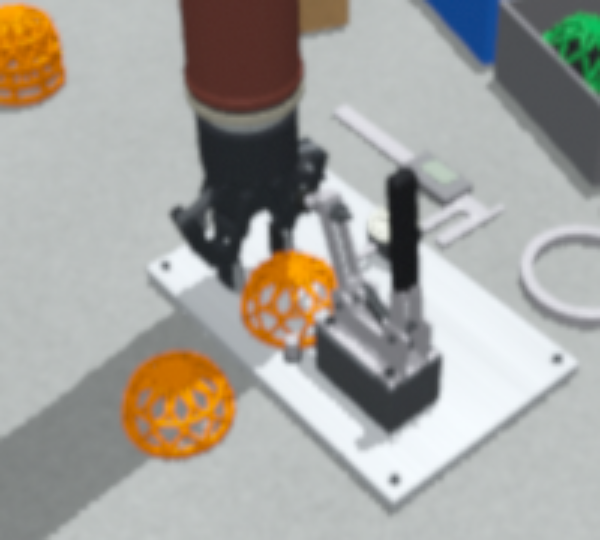

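```bash

python3 -m pendant '[[[0.47,0,0,0.001,0,0,0],[0.47,0,0,0.002,0,0,0],[0.47,0,0,0.002,0,0,0]]]' >/dev/null
python3 t.py 0.00 0.09 0.018
python3 -m pendant '[[[0.47,0,0,-0.010,0,0,0],[0.47,0,0,-0.03,0,0,0],[0.47,0,0,-0.05,0,0,0],[0.47,-0.03,0,-0.07,0,0,0],[0.47,-0.08,0,-0.09,0,0,0]]]' >/dev/null
python3 t.py 0.00 0.12 0.30
python3 - <<'E'
from h import *
cap('wrist','w5.png')
c=cap('top');im=c['image'][205:320,275:415];cv2.imwrite('pics/t5.png',cv2.resize(im,None,fx=5,fy=5)[:,:,::-1])
c=cap('side');im=c['image'][200:380,200:400];cv2.imwrite('pics/s5.png',cv2.resize(im,None,fx=3,fy=3)[:,:,::-1])
E
```

```text
t 6.28 fix (mm) [ 0.5 91.6 18.4] F fix [ 1.3 13.5  1.3] grip 0.473 j [ 0.48  0.32 -0.68  2.04  0.25  0.87 -0.06]
shift [ 0.0004 -0.0005  0.0016] turn [-0.11 -0.21 -0.01]
t 6.90 fix (mm) [ -0.9 178.8  98.2] F fix [ 0.9 -1.6  0.4] grip 0.467 j [ 0.41  0.17 -0.77  2.    0.14  1.02 -0.14]
shift [-0.2019  0.0005  0.0587] turn [-0.24 -0.03  0.19]
```

View pics/t5.png

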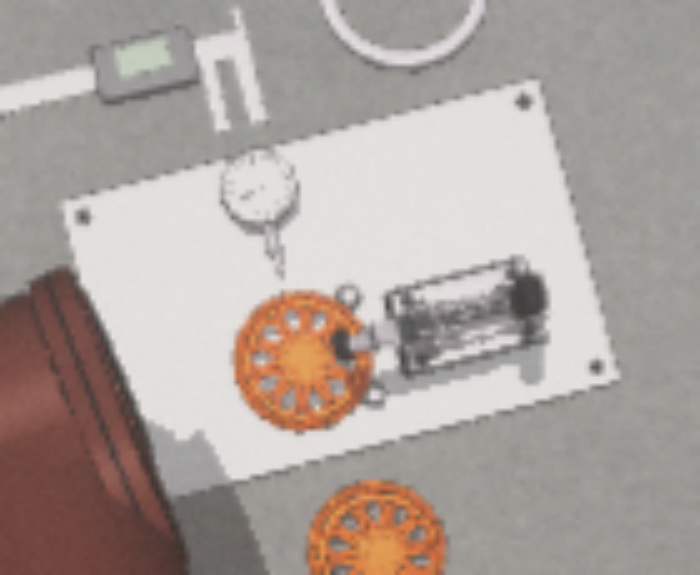

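View pics/s5.png

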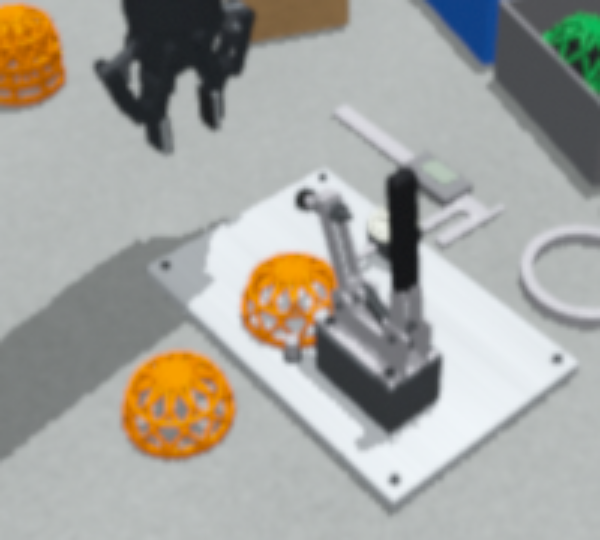

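```bash
cat > m2.py <<'E'
from h import *
from t import O,ex,ey
c=cap('top');im=c['image'];W=world(c);Z=W[...,2]
hsv=cv2.cvtColor(im,cv2.COLOR_RGB2HSV)
org=((hsv[...,0]<18)&(hsv[...,1]>130)&(hsv[...,2]>100))
K=np.array([[c['fx'],0,c['cx']],[0,c['fy'],c['cy']],[0,0,1.]]);D=np.array(c['dist_coeffs'],float)
Rm=cv2.Rodrigues(np.array(c['rvec'],float))[0];C=-Rm.T@np.array(c['tvec']).reshape(3)
m=np.zeros_like(org);m[255:295,318:352]=org[255:295,318:352]
q=cv2.undistortPoints(np.argwhere(m)[:,::-1].astype(float).reshape(-1,1,2),K,D).reshape(-1,2)
r=np.c_[q,np.ones(len(q))]@Rm
P=(C+r*((.021-C[2])/r[:,2])[:,None])[:,:2].astype(np.float32)
(a,b),rad=cv2.minEnclosingCircle(P);w=np.array([a,b])-O
print('circle fix mm',w@ex*1e3,w@ey*1e3,rad*1e3,'seat 0,42')
# handle tip: dark points above .19
hm=(Z>.19)&(Z<.26);hm[:,:330]=0;hm[:,400:]=0;hm[:220]=0;hm[310:]=0
h=W[hm];print('handle',hm.sum(),[(round((p[:2]-O)@ex*1e3),round((p[:2]-O)@ey*1e3),round(p[2]*1e3)) for p in [np.median(h,0)]] if len(h) else '')
E
python3 m2.py
```

```text
circle fix mm -0.6130334820169354 42.405703881164115 40.5874066054821 seat 0,42
handle 45 [(0, -75, 234)]
```

View pics/w5.png

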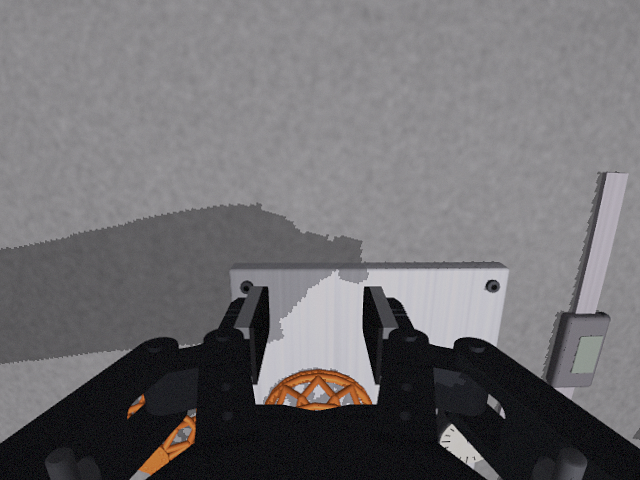

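```bash

python3 -m pendant '[[[0,-0.05,0,0,0,0,0],[0,-0.10,0,0,0,0,0],[0,-0.15,0,0.02,0,0,0],[0,-0.2,0,0.06,0,0,0],[0,-0.2,0,0.1,0,0,0]]]' >/dev/null
python3 t.py 0.00 -0.04 0.25
```

```text
t 7.72 fix (mm) [  1.   76.1 301.1] F fix [ 0.5 -0.4 -1. ] grip -0.003 j [ 0.57  0.02 -0.67  1.7   0.01  1.43  0.18]
shift [ 0.0513 -0.0006  0.116 ] turn [-0.3   0.14 -0.22]
```

```bash

python3 -m pendant '[[[0,0,-0.001,0.04,0,0,0],[0,0,-0.001,0.08,0,0,0],[0,0,-0.001,0.116,0,0,0],[0,0.03,-0.001,0.116,0,0,0],[0,0.051,-0.001,0.116,0,0,0]]]' >/dev/null
python3 t.py 0.00 -0.04 0.205
python3 - <<'E'
from h import *
cap('wrist','w6.png')
c=cap('side');im=c['image'][160:360,220:420];cv2.imwrite('pics/s6.png',cv2.resize(im,None,fx=3,fy=3)[:,:,::-1])
E
```

```text
t 8.35 fix (mm) [ -2.8 -38.9 244.5] F fix [ 0.7 -0.  -0.7] grip 0.001 j [ 0.65  0.14 -0.58  1.7   0.08  1.33  0.33]
shift [0.0395 0.003  0.0011] turn [-0.39 -0.09  0.18]
```

View pics/s6.png

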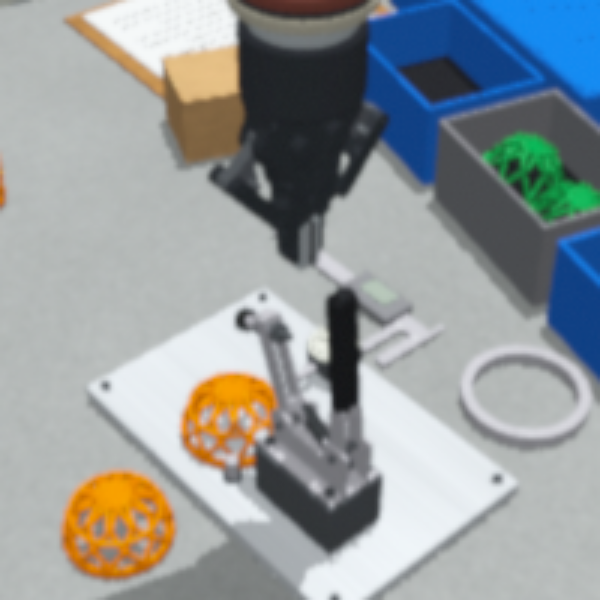

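```bash

python3 -m pendant '[[[0,0.02,0.002,0.001,0,0,0],[0,0.04,0.002,0.001,0,0,0],[0,0.04,0.002,0.001,0,0,0]]]' >/dev/null
python3 t.py 0.00 -0.06 0.205
python3 - <<'E'
import numpy as np
for q in np.r_[0:1.7:.15,1.676]:
    a=1.466+q;r=112
    y=-86+r*np.cos(a)+7*np.sin(a)+11; z=100+r*np.sin(a)-7*np.cos(a)
    print(round(q,2),round(y,1),round(z,1))
E
```

```text
t 8.82 fix (mm) [ -0.4 -38.9 206.3] F fix [-0.1 -0.2  0.7] grip -0.004 j [ 0.64  0.17 -0.58  1.75  0.1   1.26  0.32]
shift [0.0013 0.0005 0.0211] turn [-0.27 -0.07  0.15]
0.0 -56.3 210.7
0.15 -73.1 212.2
0.3 -89.9 211.2
0.45 -106.3 207.8
0.6 -122.1 201.9
0.75 -136.8 193.7
0.9 -150.1 183.4
1.05 -161.7 171.3
1.2 -171.4 157.5
1.35 -178.9 142.5
1.5 -184.1 126.5
1.65 -186.8 109.9
1.68 -187.0 107.0
```

```bash

python3 -m pendant '[[[0,0,0,0.015,0,0,0],[0,0,0,0.028,0,0,0],[0,0,0,0.041,0,0,0],[0,0,0,0.054,0,0,0],[0,0,0,0.067,0,0,0]]]' >/dev/null
python3 t.py 0.00 -0.137 0.194
python3 - <<'E'
from h import *
c=cap('side');im=c['image'][160:360,220:420];cv2.imwrite('pics/s7.png',cv2.resize(im,None,fx=3,fy=3)[:,:,::-1])
E
```

```text
t 9.45 fix (mm) [ 2.000e-01 -1.068e+02  2.074e+02] F fix [0.7 0.2 0.1] grip -0.002 j [ 0.69  0.23 -0.54  1.67  0.12  1.27  0.41]
shift [ 0.0134 -0.      0.0302] turn [-0.26 -0.    0.01]
```

View pics/s7.png

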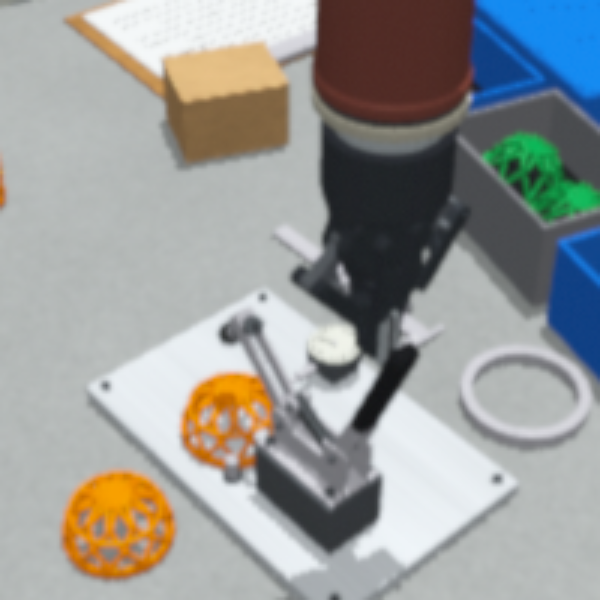

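```bash

python3 -m pendant '[[[0,0.005,0,0.015,0,0,0],[0,0.013,0,0.030,0,0,0],[0,0.024,0,0.043,0,0,0],[0,0.036,0,0.055,0,0,0],[0,0.049,0,0.064,0,0,0]]]' >/dev/null
python3 t.py 0.00 -0.179 0.142
python3 - <<'E'
from h import *
c=cap('side');im=c['image'][160:360,220:420];cv2.imwrite('pics/s8.png',cv2.resize(im,None,fx=3,fy=3)[:,:,::-1])
E
```

```text
t 10.12 fix (mm) [  -0.2 -170.5  157.2] F fix [ 0.2 -0.3 -1. ] grip 0.0 j [ 0.72  0.34 -0.5   1.64  0.17  1.2   0.47]
shift [0.0152 0.0003 0.0085] turn [-0.26 -0.02  0.02]
```

View pics/s8.png

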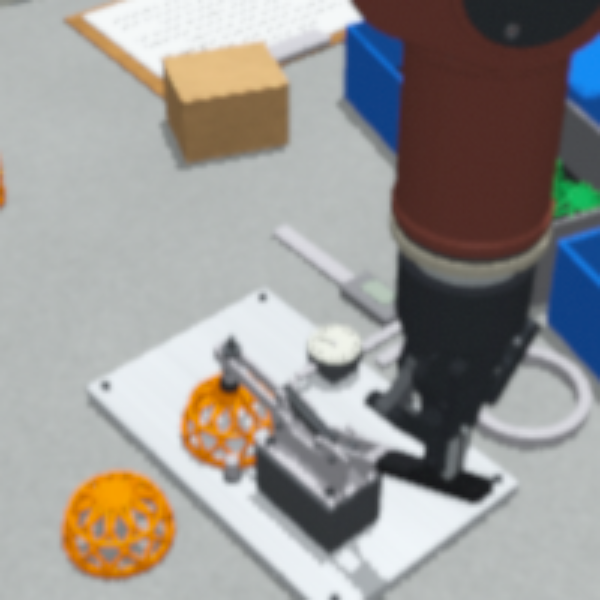

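```bash

python3 -m pendant '[[[0,0.015,0,0.009,0,0,0],[0,0.023,0,0.012,0,0,0],[0,0.031,0,0.014,0,0,0],[0,0.040,0,0.016,0,0,0],[0,0.047,0,0.017,0,0,0]]]' >/dev/null
python3 t.py 
python3 -m pendant '[[[0,0.003,0,0,0,0,0],[0,0.005,0,0,0,0,0],[0,0.005,0,0,0,0,0]]]' >/dev/null
python3 t.py 0.00 -0.179 0.142
python3 - <<'E'
from h import *
c=cap('side');im=c['image'][160:360,220:420];cv2.imwrite('pics/s9.png',cv2.resize(im,None,fx=3,fy=3)[:,:,::-1])
E
```

```text
t 10.80 fix (mm) [  -0.3 -186.7  110.7] F fix [ 0.9  1.1 -1.3] grip -0.001 j [ 0.72  0.4  -0.48  1.66  0.2   1.12  0.47]
t 11.18 fix (mm) [-1.000e-01 -1.866e+02  1.071e+02] F fix [-3.   1.5  4.9] grip -0.002 j [ 0.72  0.41 -0.48  1.67  0.21  1.12  0.46]
shift [-0.0349  0.0001 -0.0076] turn [-0.24  0.01  0.01]
```

View pics/s9.png

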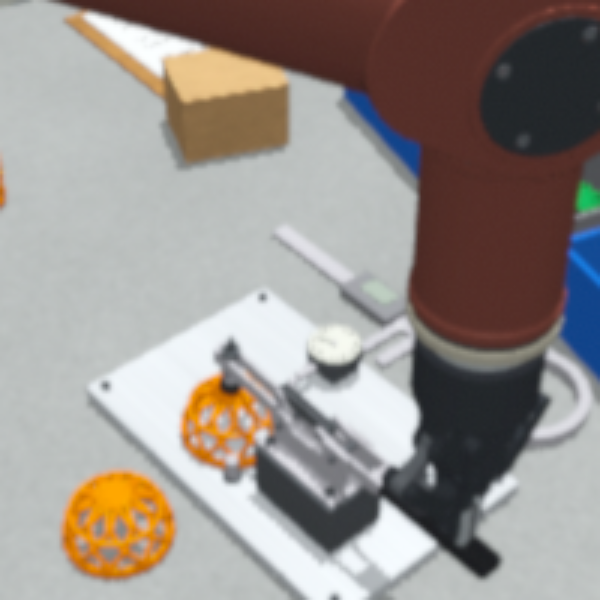

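```bash

python3 -m pendant '[[[0,-0.02,0,0,0,0,0],[0,-0.06,0,0,0,0,0],[0,-0.11,0,0,0,0,0],[0,-0.16,0,0.04,0,0,0],[0,-0.18,0,0.08,0,0,0]]]' >/dev/null
python3 -m pendant '[[[0,0,0,0.06,0,0,0],[0,0,0,0.10,0,0,0],[0,0,0,0.10,0,0,0],[0,0,0,0.10,0,0,0]]]' >/dev/null
python3 t.py
python3 - <<'E'
from h import *
from t import O,ex,ey
c=cap('side');im=c['image'][160:360,220:420];cv2.imwrite('pics/s10.png',cv2.resize(im,None,fx=3,fy=3)[:,:,::-1])
c=cap('top');im=c['image'];cv2.imwrite('pics/t10.png',cv2.resize(im[205:320,275:415],None,fx=5,fy=5)[:,:,::-1])
W=world(c);F=W[...,:2]-O;fx=F@ex;fy=F@ey
for a,b in ((-.225,-.2),(-.2,-.17),(-.17,-.14)):
    m=(abs(fx)<.008)&(fy>a)&(fy<b)&(W[...,2]>.04);print(a,m.sum(),np.median(W[m][:,2]) if m.any() else None)
E
python3 m2.py
```

```text
t 12.35 fix (mm) [-2.000e-01 -3.660e+02  2.874e+02] F fix [-0.7  1.1 -0. ] grip -0.0 j [ 0.78  0.56 -0.42  1.06  0.22  1.56  0.7 ]
-0.225 37 0.10707075228846209
-0.2 60 0.10722264807958676
-0.17 59 0.10638872942397562
circle fix mm -0.7414250000656541 42.32581966938713 40.45131802558899 seat 0,42
handle 0
```

View pics/s10.png

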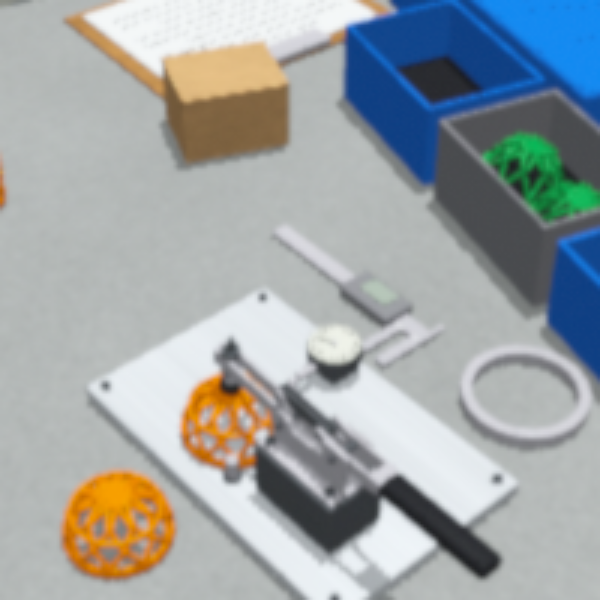

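View pics/t10.png

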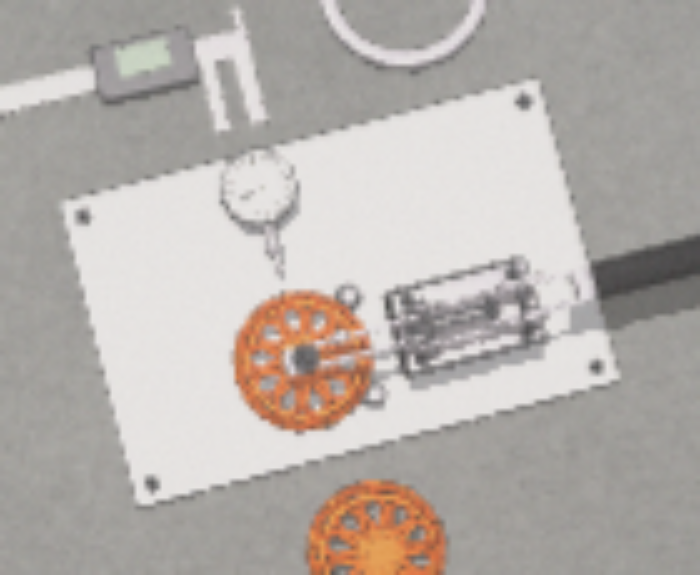

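The handle is level (top face at 107 mm along its length), the pad sits on the crown, the half-ball is home and the arm is clear.

```bash
python3 -c "
from workcell import env
print(env.close_job())"
```

```text
the job is handed in; nothing more can be done
None
```

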